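Make up the control-gear kit

TASK

Make up the control-gear kit: pick the contactor, the plug-in relay and the two slim breakers out of the things standing in front of you (not the wired-up parts at the back right of the bench) and stand each one upright in the grey kitting tray made for it: the contactor in the widest tray, the relay in the long narrow one, and one breaker in each of the two short ones. Each must stand flat on its tray's floor, inside the rim. Leave the clear-capped sensor and the little bottle standing where they are.

Things in the scene. Friction and masses are not known exactly. Their poses are not given: they have to be found in the camera images.
- contactor: three-pole contactor, the bulkiest of the four devices, off-white with a black top; 74 mm long (x), 45 mm wide (y), 75 mm high. Origin: centre of its underside, z up. Flat sides y = +-22 mm, 74 mm long up to 48 mm high, then 48 mm long up to 70 mm high. Fits its tray either way round. About 0.29 kg.
- relay: plug-in relay on its socket: black socket 70 mm long (x), 27 mm wide (y), 26 mm high, with a clear-capped relay of 28 x 20 mm (x, y) standing on its middle up to 54 mm. Origin: centre of its underside, z up. Grip across y, by the socket or by the relay. Fits its tray either way round. About 0.07 kg.
- breaker_a: slim single-pole breaker, off-white, standing: 73 mm (x) x 18 (y) x 86 high, about 0.12 kg. Origin on its underside, z up. Its foot spans x = -9 to +36 mm (centre +13.5); the toggle nose overhangs at x = -37 to -9, 18 to 68 mm up. Grip across the flat sides y = +-9 mm, full height from x = -8 to +36. Same as breaker_b; either goes in either breaker tray, either way round.
- breaker_b: slim single-pole breaker, off-white, standing: 73 mm (x) x 18 (y) x 86 high, about 0.12 kg. Origin on its underside, z up. Its foot spans x = -9 to +36 mm (centre +13.5); the toggle nose overhangs at x = -37 to -9, 18 to 68 mm up. Grip across the flat sides y = +-9 mm, full height from x = -8 to +36. Same as breaker_a; either goes in either breaker tray, either way round.
- contactor_tray: low fixed kitting tray, grey plastic, dark floor mat, white label tab on its -x end, no lid. Inside 90 mm (its x) by 61 mm (its y); rim 4 mm thick, 10 mm high; floor 3 mm above the work surface. Origin: centre of its underside, z up. The widest of the trays, for the contactor.
- relay_tray: low fixed kitting tray, grey plastic, dark floor mat, white label tab on its -x end, no lid. Inside 86 mm (its x) by 43 mm (its y); rim 4 mm thick, 10 mm high; floor 3 mm above the work surface. Origin: centre of its underside, z up. The long narrow tray, for the relay.
- breaker_tray_a: low fixed kitting tray, grey plastic, dark floor mat, white label tab on its -x end, no lid. Inside 61 mm (its x) by 34 mm (its y); rim 4 mm thick, 10 mm high; floor 3 mm above the work surface. Origin: centre of its underside, z up. One of two equal short trays, for one breaker, whose foot (not its nose) goes inside the rim.
- breaker_tray_b: low fixed kitting tray, grey plastic, dark floor mat, white label tab on its -x end, no lid. Inside 61 mm (its x) by 34 mm (its y); rim 4 mm thick, 10 mm high; floor 3 mm above the work surface. Origin: centre of its underside, z up. The other of two equal short trays, for one breaker, whose foot (not its nose) goes inside the rim.
- sensor: bystander: sensor under a clear round transport cap, 56 mm across, 50 mm high, standing loose. Origin: centre of its underside, z up. Leave it alone.
- bottle: bystander: tiny bottle with a blue cap, 19 mm across, 41 mm high, standing loose. Origin: centre of its underside, z up. Leave it alone.

How it is judged:
By the outcome, as a careful person would: the job done as asked, in the order asked, and still so for the second after the job is handed in, with the robot touching nothing.
It also fails if it takes over 106 s, if anything falls off the work surface, if the arm or the gripper's body presses on something with over 40 N, if the wrist force passes 120 N, or if a joint passes its speed limit or range.

ROBOT

A 7-joint arm with a two-finger parallel gripper is mounted at the origin on a cart in front of the work surface, level with it; the furniture and walls round the work are solid. World frame = base frame: x ahead of the robot, y to its left, z up, the work surface at z = 0. Lengths are in mm, angles in rad, forces in N, time in s.
With the tool pointing down it reaches from about 400 to 875 mm from the base axis. Payload 6.5 kg.
Tool frame: the origin (TCP) lies on the centre line of the jaws, within the pads' length; the fingertips stand 14 mm ahead of it and the grasp point (between the pads) lies 5 mm behind it; z points along the fingers, y is the line along which they close (so a half turn about z gives the same grasp; the last joint's range is limited). The gripper opens to 88 mm and grips with 3 to 60 N. Pads are 18 mm wide; open, the fingers measure 123 mm over their backs; the gripper's body (75 mm by 187 mm) begins 45 mm behind the grasp point.
Start: joints at [1.199, 0.536, -0.004, 1.538, 0.003, 1.067, -0.071], TCP at [195.683, -619.837, 252.716] pointing down, gripper open.
Joint ranges: [-2.7, 2.7], [-0.37, 2.16], [-1.27, 1.26], [0.24, 2.4], [-1.31, 4.45], [0.19, 1.91], [-2.76, 2.76]. Speed limits (rad/s): [2.39, 2.39, 3.14, 3.14, 3.14, 3.14, 3.14].

INTERFACE

Orientations are given as a unit quaternion [x, y, z, w].
In Python, from rig import telemetry, optics, workorder gives the robot as it stands.
- The arm moves only by the tool apply_moves, never from a script. Its argument "commands" is a list of rows, each a list of 5 numbers: the opening, from 0 (shut) to 1 (fully open), then the shift along the tool's x, y, z in cm, then the turn about the tool's z in rad. In form: [[jaw, tx, ty, tz, yaw], ...]. A call has 1 to 20 rows; each row shifts and turns the commanded pose from where the row before left it, along the tool's axes as they then stand; what a row does not reach is not made up. A row lasts 1/10 s, in which the tool goes at most 50 mm and 8.59 degrees, less where a joint would pass 70% of its speed; a pose out of reach is approached as far as the arm can. A call is refused whole if a number of a shift passes 5 or a number of a turn 0.15, either way. A call with a gripper value outside its range is refused whole. The fingers move at their own pace and stop on an object; "force" is the grip in N (left out, the last holds). Time passes only in rows, so rows that do not move let the fingers close. It gives the time, the measured TCP pose, the force, the opening and the grip force at its end, in the units of the state.
- telemetry.sense(): the state, without advancing time (a new reading comes with each control period).
- optics.get_image(name): name is "side" or "top" or "wrist"; returns a dict with "frame" (420x560x3 uint8, red, green, blue), "vertical_fov" (degrees; the focal length in pixels is half the picture's height over the tangent of half this angle, whatever the lens; pixels are square), "cx", "cy" (the principal point, pixels), "rvec" (rotation vector, rad) and "tvec" (3), from world to camera coordinates, as OpenCV has them. Camera axes: x right, y down, z forward; pixel columns grow to the right and rows downward; lengths in mm; the calibration is good to about 2 mm. A picture is of the moment at which its call begins. There is no depth.
- workorder.job_done(): hands the job in; it is judged then, once.
Trained networks look in a picture, given as the dict that the camera call returned (one of the last four; its "shot" number tells which), for a name from the list of things; names that differ only in an ending like _2 or _b are one class to them, and where a whole thing is asked for, a point or a joint stands for the part that bears it (a point fixed in the world has none). Each returns a list of dicts, best first, with "confidence" (0 to 1); they miss things now and then, are a little off and sometimes report something else, mostly with a low value. They report only what shows in the picture. A call takes as long as a camera call.
- optics.silhouettes(picture, name): "pixels" (420x560 bool, what is visible of it) and "box" ([centre column, centre row, width, height] in pixels, round what is visible of it).
- optics.landmark_of(picture, name): "centre" ([column, row] in pixels: a listed point, or the origin of a listed thing).
The state is a dict: "clock": time; "joints": joint angles; "dq": joint speeds; "effort": joint torques, N m; "tcp_pos": TCP position; "eef_rot": TCP orientation; "force": force on the tool from outside, world axes, zero at the start; "torque": the same for the moment, N m; "gripper_width": opening from 0.0 (shut) to 1.0 (fully open); "gripper_force": force on a finger pad.
Only numpy, scipy, OpenCV 4.12 (cv2) and the standard library are available. Lean on these libraries where they do the work, as an engineer would, in place of code of your own. Each camera call takes 0.05 s, during which the arm holds its last target. There are 200 camera calls.

## Working session

There is one attempt and no reset: what is moved stays moved. The work goes in short steps, Python scripts to look and compute and a tool call to move; the robot and the scene stay as the last step left them, time stands still between calls to the robot, and variables do not carry over. Pictures are saved under pics/ and viewed, at most 14 in all, crops included, and the job is handed in when it is done.

Besides the shell and the picture viewer there is one more tool, called after "Call:" as name(argument=value, ...), one argument or row to a line, values as JSON. apply_moves: Moves the arm, as the interface text tells. Its arguments: {"type":"object","properties":{"commands":{"type":"array"},"force":{"type":"number"}},"required":["commands"]}

```bash
mkdir -p pics; ls; python3 - <<'E'
from rig import telemetry, optics
import cv2,numpy as np
s=telemetry.sense(); print({k:np.round(v,3) for k,v in s.items()})
for n in ("top","side"):
    p=optics.get_image(n); cv2.imwrite(f"pics/{n}0.png",p["frame"][:,:,::-1])
    print(n,p["vertical_fov"],p["cx"],p["cy"],p["rvec"],p["tvec"],p["shot"])
    for o in ["contactor","relay","breaker_a","contactor_tray","relay_tray","breaker_tray_a","sensor","bottle"]:
        print(o,[(np.round(d["centre"]).tolist(),round(d["confidence"],2)) for d in optics.landmark_of(p,o)][:4])
E
```

```text
pics
{'clock': np.float64(0.0), 'joints': array([ 1.199,  0.537, -0.004,  1.539,  0.003,  1.067, -0.071]), 'dq': array([-0.001,  0.   , -0.   , -0.001, -0.002,  0.   , -0.003]), 'effort': array([-0.0000e+00, -5.7100e+01,  9.9000e-01, -2.5161e+01, -5.6000e-02,
        1.8000e-02,  0.0000e+00]), 'tcp_pos': array([ 195.483, -619.298,  251.836]), 'eef_rot': array([ 0.988,  0.152, -0.   , -0.001]), 'force': array([0.172, 0.684, 0.037]), 'torque': array([ 0.009, -0.015,  0.041]), 'gripper_force': np.float64(0.0), 'gripper_width': np.float64(1.0)}
top 55.774510721355085 275.3180618856735 211.78132562488145 [ 2.21754736 -2.16512988  0.06927305] [  35.58436823  521.66429575 1064.50831748] 1
contactor [([184.0, 242.0], 0.94)]
relay [([303.0, 191.0], 0.51)]
breaker_a [([159.0, 189.0], 0.57), ([209.0, 190.0], 0.45)]
contactor_tray [([347.0, 242.0], 0.78)]
relay_tray [([354.0, 188.0], 0.83)]
breaker_tray_a [([232.0, 239.0], 0.93), ([398.0, 242.0], 0.85)]
sensor [([291.0, 247.0], 0.81)]
bottle [([261.0, 191.0], 0.42)]
side 56.755174397989855 285.30293042628887 213.78133612639158 [ 0.08265346  2.65952859 -1.62667375] [502.27939094   3.81213896 967.94779533] 2
contactor [([335.0, 304.0], 0.9)]
relay []
breaker_a [([252.0, 337.0], 0.95), ([257.0, 276.0], 0.68)]
contactor_tray [([299.0, 192.0], 0.63), ([299.0, 175.0], 0.3)]
relay_tray [([249.0, 195.0], 0.72)]
breaker_tray_a [([321.0, 257.0], 0.87), ([302.0, 177.0], 0.61)]
sensor [([315.0, 218.0], 0.81)]
bottle [([256.0, 244.0], 0.69)]
```

View pics/top0.png

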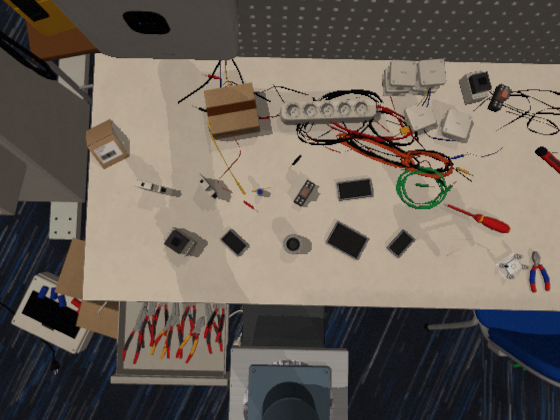

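View pics/side0.png

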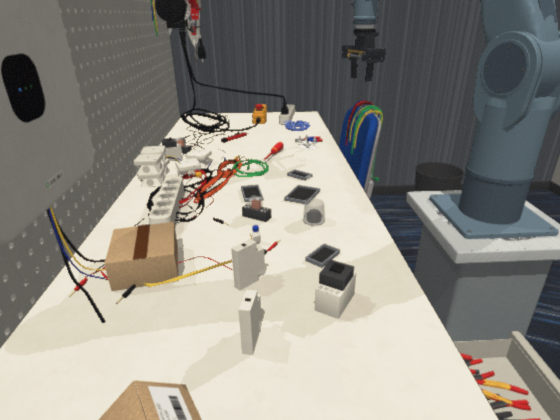

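```bash
cat > h.py <<'E'
import numpy as np,cv2
from rig import telemetry, optics
def cam(p):
    h=p["frame"].shape[0]; f=h/2/np.tan(np.radians(p["vertical_fov"])/2)
    K=np.array([[f,0,p["cx"]],[0,f,p["cy"]],[0,0,1.]]); return K,cv2.Rodrigues(np.array(p["rvec"],float))[0],np.array(p["tvec"],float).ravel()
def back(p,uv,z):
    K,R,t=cam(p); uv=np.atleast_2d(np.array(uv,float)); d=(np.linalg.inv(K)@np.c_[uv,np.ones(len(uv))].T).T@R
    c=-R.T@t; return (c+d*((z-c[2])/d[:,2])[:,None])[:,:2]
def proj(p,X):
    K,R,t=cam(p); q=(np.atleast_2d(X)@R.T+t)@K.T; return q[:,:2]/q[:,2:]
E
python3 - <<'E'
from h import *
for n in ("top","side"):
    p=optics.get_image(n); K,R,t=cam(p); print(n,"cam at",-R.T@t)
    for o in ["contactor","relay","breaker_a","contactor_tray","relay_tray","breaker_tray_a","sensor","bottle"]:
        for d in optics.landmark_of(p,o)[:3]: print(o,back(p,d["centre"],0).round(),round(d["confidence"],2))
E
```

```text
top cam at [ 454.77757932   49.63709064 1094.20809505]
contactor [[434. 305.]] 0.66
relay [[576. -27.]] 0.53
relay [[573. 227.]] 0.27
breaker_a [[575. 226.]] 0.79
breaker_a [[571. 378.]] 0.49
contactor_tray [[ 448. -145.]] 0.91
relay_tray [[ 585. -165.]] 0.82
relay_tray [[574. -31.]] 0.43
breaker_tray_a [[ 440. -296.]] 0.64
breaker_tray_a [[435. 169.]] 0.58
sensor [[432.   2.]] 0.65
bottle [[573.  84.]] 0.6
bottle [[ 445. -148.]] 0.42
bottle [[ 592. -163.]] 0.16
side cam at [547.00746135 829.95381657 448.53266662]
contactor [[440. 303.]] 0.86
relay [[569. -24.]] 0.65
breaker_a [[575. 376.]] 0.95
breaker_a [[574. 219.]] 0.57
relay_tray [[ 590. -169.]] 0.71
breaker_tray_a [[ 440. -316.]] 0.75
breaker_tray_a [[439. 159.]] 0.58
sensor [[430. -15.]] 0.92
bottle [[571. 107.]] 0.71
bottle [[577. 383.]] 0.56
```

Top: contactor (182,241), breakers (158,188) and (212,187), relay (305,193), bottle (261,191), sensor (293,243). Trays are at (235,241), (354,189), (347,240) and (400,243). Next I fit position and yaw by silhouette.

```bash
cat > fit.py <<'E'
from h import *
from scipy.optimize import minimize
B={"contactor":[(-37,37,-22.5,22.5,0,48),(-24,24,-22.5,22.5,48,75)],
"relay":[(-35,35,-13.5,13.5,0,26),(-14,14,-10,10,26,54)],
"breaker_a":[(-9,36,-9,9,0,86),(-37,-9,-9,9,18,68)],
"contactor_tray":[(-49,49,-34.5,34.5,0,10)],"relay_tray":[(-47,47,-25.5,25.5,0,10)],"breaker_tray_a":[(-34.5,34.5,-21,21,0,10)]}
def render(p,name,x,y,a,z0=0):
    m=np.zeros(p["frame"].shape[:2],np.uint8); c,s=np.cos(a),np.sin(a)
    for b in B[name]:
        P=np.array([(X*c-Y*s+x,X*s+Y*c+y,Z+z0) for X in b[:2] for Y in b[2:4] for Z in b[4:]])
        h=cv2.convexHull((proj(p,P)*16).round().astype(np.int32)); cv2.fillConvexPoly(m,h,1,cv2.LINE_8,4)
    return m>0
def fit(ps,name,xy,z0=0,tol=60,angles=None):
    obs=[]
    for p in ps:
        best=None
        for d in optics.silhouettes(p,name):
            uv=np.array(d["box"][:2]); e=np.linalg.norm(uv-proj(p,[[xy[0],xy[1],z0+15+20*("tray" not in name)]])[0])
            if best is None or e<best[0]: best=(e,d["pixels"],d["confidence"])
        if best and best[0]<tol: obs.append((p,best[1]))
    if not obs: return None
    def cost(v):
        t=0
        for p,m in obs:
            r=render(p,name,*v,z0); t+=1-(r&m).sum()/max(1,(r|m).sum())
        return t/len(obs)
    res=[]
    for a in (np.arange(-np.pi,np.pi,np.pi/9) if angles is None else angles):
        r=minimize(cost,[*xy,a],method="Nelder-Mead",options=dict(initial_simplex=[[xy[0]-8,xy[1]-8,a-.2],[xy[0]+8,xy[1],a],[xy[0],xy[1]+8,a],[xy[0],xy[1],a+.2]],maxiter=120)); res.append((r.fun,r.x))
    res.sort(key=lambda r:r[0]); return len(obs),res
E
python3 - <<'E'
from fit import *
ps=[optics.get_image("top"),optics.get_image("side")]
for n,xy in [("contactor",(437,304)),("relay",(572,-26)),("breaker_a",(574,377)),("breaker_a",(574,223)),("contactor_tray",(448,-146)),("relay_tray",(587,-166)),("breaker_tray_a",(437,164)),("breaker_tray_a",(440,-300))]:
    r=fit(ps if "tray" not in n else ps[:1],n,xy,tol=35)
    if r: print(n,r[0],[(round(f,2),x.round(2).tolist()) for f,x in r[1][:4]])
    else: print(n,None)
E
```

```text
contactor 2 [(np.float64(0.08), [435.01, 301.41, 1.02]), (np.float64(0.08), [435.01, 301.41, 4.16]), (np.float64(0.08), [434.95, 301.4, -2.12]), (np.float64(0.08), [434.95, 301.4, 1.02])]
relay 2 [(np.float64(0.12), [575.2, -29.04, -0.58]), (np.float64(0.12), [575.2, -29.04, 2.57]), (np.float64(0.12), [575.15, -29.09, -3.72]), (np.float64(0.12), [575.15, -29.09, -0.58])]
breaker_a 2 [(np.float64(0.23), [576.31, 374.32, 1.42]), (np.float64(0.24), [576.0, 374.09, 1.4]), (np.float64(0.24), [576.21, 373.77, 1.41]), (np.float64(0.24), [576.06, 373.77, 1.4])]
breaker_a 2 [(np.float64(0.18), [581.91, 229.69, 0.76]), (np.float64(0.19), [579.72, 227.13, 0.75]), (np.float64(0.19), [579.85, 228.04, 0.76]), (np.float64(0.19), [582.36, 229.03, 0.81])]
contactor_tray None
relay_tray 1 [(np.float64(0.06), [590.89, -169.51, -4.53]), (np.float64(0.06), [591.01, -169.78, -1.39]), (np.float64(0.06), [590.88, -169.72, -1.39]), (np.float64(0.06), [590.89, -169.51, -1.39])]
breaker_tray_a 1 [(np.float64(0.04), [435.93, 160.2, -2.32]), (np.float64(0.04), [435.93, 160.2, 0.83]), (np.float64(0.04), [435.72, 160.09, -2.3]), (np.float64(0.04), [435.97, 160.03, -2.3])]
breaker_tray_a 1 [(np.float64(0.07), [444.38, -296.13, -0.76]), (np.float64(0.07), [444.38, -296.13, 2.38]), (np.float64(0.09), [444.14, -296.29, -0.75]), (np.float64(0.09), [444.14, -296.29, 2.39])]
```

```bash
cat > go.py <<'E'
from h import *
import sys
from scipy.spatial.transform import Rotation as Ro
def delta(x,y,z,psi=None):
    s=telemetry.sense(); R=Ro.from_quat(s["eef_rot"]).as_matrix(); q=s["tcp_pos"]
    a=np.arctan2(R[1,0],R[0,0]); d=R.T@(np.array([x,y,z])-q)/10
    print("tcp",q.round(1),"psi",round(a,3),"q",s["joints"].round(2),"t",round(float(s["clock"]),2),"F",s["force"].round(1))
    print("shift cm",d.round(2),"n50",round(max(abs(d))/5,1),end=" ")
    if psi is not None:
        t=(a-psi+np.pi/2)%np.pi-np.pi/2; print("turn",round(t,3),"q7 now",round(s["joints"][6],2),"or",round(t-np.sign(t)*np.pi,3))
    else: print()
if __name__=="__main__": delta(*map(float,sys.argv[1:]))
E
python3 go.py 400 -146 260 1.04
```

```text
tcp [ 195.7 -619.9  252.7] psi 0.306 q [ 1.2   0.54 -0.    1.54  0.    1.07 -0.07] t 2.5 F [ 0.7  0.  -0.7]
shift cm [ 33.75 -39.04  -0.73] n50 7.8 turn -0.734 q7 now -0.07 or 2.407
```

Call:
apply_moves(
  commands=[
    [1,3.4,-3.9,0,0],
    [1,3.4,-3.9,0,0],
    [1,3.4,-3.9,0,0],
    [1,3.4,-3.9,0,0],
    [1,3.4,-3.9,0,0],
    [1,3.4,-3.9,0,0],
    [1,3.4,-3.9,0,0],
    [1,3.4,-3.9,0,0],
    [1,3.4,-3.9,0,0],
    [1,3.4,-3.9,0,0],
    [1,0,0,0,-0.14],
    [1,0,0,0,-0.14],
    [1,0,0,0,-0.14],
    [1,0,0,0,-0.14],
    [1,0,0,0,-0.14],
    [1,0,0,0,0],
  ],
)

```text
clock: 4.1
tcp_pos: [395.6, -161.6, 252.8]
eef_rot: [0.876, 0.482, 0.0, 0.0]
force: [-0.7, 0.5, -0.7]
gripper_width: 1.003
gripper_force: 0.0
```

```bash
python3 - <<'E'
from fit import *
from go import delta
p=optics.get_image("wrist"); cv2.imwrite("pics/w1.png",p["frame"][:,:,::-1])
K,R,t=cam(p); print("cam",(-R.T@t).round(), K[0,0]); print("tcp pix",proj(p,[telemetry.sense()["tcp_pos"]]))
for n,xy in [("contactor_tray",(448,-146)),("relay_tray",(590,-169))]:
    r=fit([p],n,xy,tol=200)
    if r: print(n,r[0],[(round(f,2),x.round(2).tolist()) for f,x in r[1][:3]])
delta(435,301,260,1.02)
E
```

```text
cam [438. -94. 384.] 366.45590603791254
tcp pix [[278.77872562 295.58718525]]
contactor_tray 1 [(np.float64(0.04), [447.97, -150.97, -2.07]), (np.float64(0.04), [447.97, -150.97, 1.07]), (np.float64(0.04), [448.07, -150.82, 1.07])]
relay_tray 1 [(np.float64(0.04), [588.65, -169.1, -1.42]), (np.float64(0.04), [588.65, -169.1, 1.72]), (np.float64(0.04), [588.59, -169.12, -1.42])]
tcp [ 395.6 -161.6  252.8] psi 1.002 q [ 0.61  0.18 -0.36  2.08  0.08  0.9  -0.36] t 4.25 F [-0.1  0.5 -1.2]
shift cm [ 41.11 -21.58  -0.72] n50 8.2 turn -0.018 q7 now -0.36 or 3.124
```

View pics/w1.png

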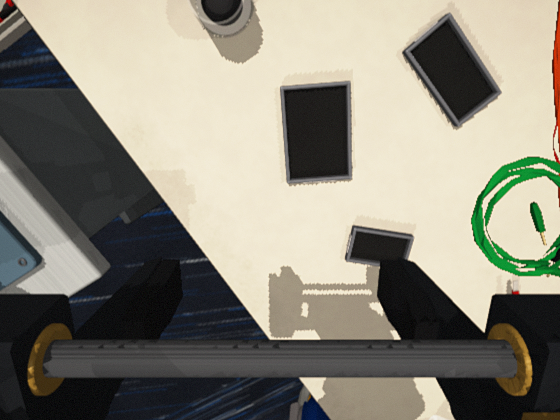

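Call:
apply_moves(
  commands=[
    [1,3.0,2.2,0,0],
    [1,3.6,-2.3,0,0],
    [1,3.6,-2.3,0,0],
    [1,3.6,-2.3,0,0],
    [1,3.6,-2.3,0,0],
    [1,3.6,-2.3,0,0],
    [1,3.6,-2.3,0,0],
    [1,3.6,-2.3,0,0],
    [1,3.6,-2.3,0,0],
    [1,3.6,-2.3,0,0],
    [1,0,0,0,0],
  ],
)

```text
clock: 5.35
tcp_pos: [427.6, 243.0, 253.3]
eef_rot: [0.875, 0.484, 0.001, -0.002]
force: [0.1, -0.5, 0.0]
gripper_width: 1.004
gripper_force: 0.0
```

```bash
cat > look.py <<'E'
from fit import *
from go import delta
import sys
# look.py pic name x y [name x y ...]
p=optics.get_image("wrist"); cv2.imwrite(f"pics/{sys.argv[1]}.png",p["frame"][:,:,::-1])
a=sys.argv[2:]
for i in range(0,len(a),3):
    r=fit([p],a[i],(float(a[i+1]),float(a[i+2])),tol=200)
    print(a[i],[(round(f,3),x.round(2).tolist()) for f,x in r[1][:3]] if r else None)
delta(435,301,100,1.02)
E
python3 look.py w2 contactor 435 301 breaker_tray_a 436 160 breaker_a 576 374 breaker_a 581 229
```

```text
contactor [(np.float64(0.049), [436.04, 300.57, -2.13]), (np.float64(0.049), [436.04, 300.57, 1.01]), (np.float64(0.049), [436.1, 300.63, -2.13])]
breaker_tray_a [(np.float64(0.055), [434.98, 158.29, -2.29]), (np.float64(0.055), [434.98, 158.29, 0.85]), (np.float64(0.055), [435.18, 158.15, -2.29])]
breaker_a [(np.float64(1.0), [568.0, 366.0, -3.34]), (np.float64(1.0), [568.0, 366.0, -2.99]), (np.float64(1.0), [568.0, 366.0, -2.64])]
breaker_a [(np.float64(0.145), [578.77, 229.23, 0.66]), (np.float64(0.145), [579.01, 229.49, 0.65]), (np.float64(0.146), [578.73, 229.36, 0.65])]
tcp [429.1 234.9 252.5] psi 1.003 q [-0.09  0.32 -0.6   1.93  0.22  0.96 -1.36] t 5.6 F [-0.4 -0.2 -0.3]
shift cm [ 5.91 -3.06 15.24] n50 3.0 turn -0.017 q7 now -1.36 or 3.124
```

View pics/w2.png

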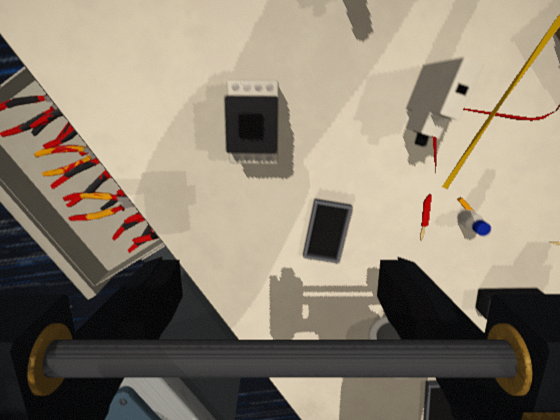

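Call:
apply_moves(
  commands=[
    [1,3.0,-1.5,3,0],
    [1,2.9,-1.4,4,0],
    [1,0,0,4,0],
    [1,0,0,4,0],
    [1,0,0,2,0],
    [1,0,0,0,0],
  ],
)

```text
clock: 6.2
tcp_pos: [434.6, 298.2, 81.2]
eef_rot: [0.877, 0.481, -0.003, 0.001]
force: [-1.1, -1.1, 0.9]
gripper_width: 1.0
gripper_force: 0.0
```

```bash
python3 go.py 436 300.6 43 1.01
```

```text
tcp [434.6 298.2  81.2] psi 1.004 q [-0.32  0.64 -0.48  1.94  0.46  0.67 -1.65] t 6.2 F [-1.1 -1.1  0.9]
shift cm [ 0.3  -0.01  3.81] n50 0.8 turn -0.006 q7 now -1.65 or 3.135
```

Call:
apply_moves(
  commands=[
    [1,0.2,0,2,0],
    [1,0,0,1.8,0],
    [1,0,0,0,0],
    [0.3,0,0,0,0],
    [0.3,0,0,0,0],
    [0.3,0,0,0,0],
    [0.3,0,0,0,0],
    [0.3,0,0,0,0],
    [0.3,0,0,0,0],
    [0.3,0,0,0,0],
    [0.3,0,0,0,0],
  ],
  force=30,
)

```text
clock: 7.3
tcp_pos: [436.7, 303.0, 46.0]
eef_rot: [0.876, 0.482, 0.0, -0.0]
force: [-2.2, -0.1, 5.5]
gripper_width: 0.505
gripper_force: 30.0
```

```bash
python3 go.py 448 -151 150 1.07
```

```text
tcp [436.7 303.   46. ] psi 1.006 q [-0.35  0.7  -0.44  1.94  0.5   0.6  -1.69] t 7.3 F [-2.2 -0.1  5.5]
shift cm [-37.75  25.25 -10.41] n50 7.5 turn -0.064 q7 now -1.69 or 3.078
```

Call:
apply_moves(
  commands=[
    [0.3,0,0,-3,0],
    [0.3,0,0,-4,0],
    [0.3,0,0,-4,0],
    [0.3,-1.8,1.2,0,0],
    [0.3,-3.6,2.4,0,0],
    [0.3,-3.6,2.4,0,0],
    [0.3,-3.6,2.4,0,0],
    [0.3,-3.6,2.4,0,0],
    [0.3,-3.6,2.4,0,0],
    [0.3,-3.6,2.4,0,0],
    [0.3,-3.6,2.4,0,0],
    [0.3,-3.6,2.4,0,0],
    [0.3,-3.6,2.4,0,0],
    [0.3,-3.0,2.0,0,0],
    [0.3,0,0,0,-0.064],
    [0.3,0,0,0,0],
  ],
)

```text
clock: 8.9
tcp_pos: [446.3, -145.4, 155.1]
eef_rot: [0.861, 0.509, -0.001, -0.0]
force: [-0.3, 1.2, -3.8]
gripper_width: 0.503
gripper_force: 30.0
```

```bash
python3 go.py 448 -151 50 1.07
```

```text
tcp [ 446.3 -145.4  155.1] psi 1.068 q [ 0.64  0.43 -0.51  2.06  0.31  0.73 -0.57] t 8.9 F [-0.3  1.2 -3.8]
shift cm [-0.41  0.43 10.51] n50 2.1 turn -0.002 q7 now -0.57 or 3.139
```

Call:
apply_moves(
  commands=[
    [0.3,-0.2,0.4,3,0],
    [0.3,0,0,4,0],
    [0.3,0,0,2.2,0],
    [0.3,0,0,0.7,0],
    [0.3,0,0,0,0],
    [0.3,0,0,0,0],
  ],
)

```text
clock: 9.5
tcp_pos: [450.5, -147.5, 57.6]
eef_rot: [0.86, 0.51, 0.001, 0.0]
force: [0.1, -0.1, -3.4]
gripper_width: 0.51
gripper_force: 30.0
```

```bash
python3 go.py 448 -151 49 1.07
```

```text
tcp [ 450.5 -147.5   57.6] psi 1.07 q [ 0.54  0.61 -0.39  2.09  0.46  0.52 -0.69] t 9.5 F [ 0.1 -0.1 -3.4]
shift cm [-0.43 -0.06  0.86] n50 0.2 turn 0.0 q7 now -0.69 or -3.141
```

Call:
apply_moves(
  commands=[
    [0.3,-0.2,0,0.4,0],
    [0.3,0,0,0.3,0],
    [0.3,0,0,0,0],
    [0.3,0,0,0,0],
  ],
)

```text
clock: 9.9
tcp_pos: [448.8, -149.7, 49.9]
eef_rot: [0.86, 0.51, 0.0, 0.0]
force: [0.1, 0.2, -3.6]
gripper_width: 0.509
gripper_force: 30.0
```

Call:
apply_moves(
  commands=[
    [0.3,0,0,0.15,0],
    [0.3,0,0,0.1,0],
    [0.3,0,0,0,0],
    [0.3,0,0,0,0],
  ],
)

```text
clock: 10.3
tcp_pos: [449.0, -149.8, 48.9]
eef_rot: [0.86, 0.51, -0.0, 0.001]
force: [-6.3, 1.4, 21.8]
gripper_width: 0.506
gripper_force: 30.0
```

Call:
apply_moves(
  commands=[
    [0.65,0,0,0,0],
    [0.75,0,0,0,0],
    [0.75,0,0,0,0],
    [0.75,0,0,0,0],
    [0.75,0,0,-3,0],
    [1,0,0,-5,0],
    [1,0,0,-5,0],
    [1,0,0,-5,0],
    [1,4,3,-1,0],
    [1,4,3,0,0],
    [1,4,3,0,0],
    [1,4,3,0,0],
  ],
)

```text
clock: 11.5
tcp_pos: [631.5, -66.9, 237.0]
eef_rot: [0.861, 0.509, -0.0, 0.0]
force: [1.2, -1.0, 0.9]
gripper_width: 1.003
gripper_force: 0.0
```

Call:
apply_moves(
  commands=[
    [1,0,0,0,-0.149],
    [1,0,0,0,-0.149],
    [1,0,0,0,-0.149],
    [1,0,0,0,-0.149],
    [1,0,0,0,-0.149],
    [1,0,0,0,-0.149],
    [1,0,0,0,-0.149],
    [1,0,0,0,-0.149],
    [1,0,0,0,-0.149],
    [1,0,0,0,-0.149],
    [1,0,0,0,0],
  ],
)

```text
clock: 12.6
tcp_pos: [629.7, -67.6, 236.5]
eef_rot: [0.286, 0.958, 0.0, -0.001]
force: [-0.1, 0.0, 0.4]
gripper_width: 0.998
gripper_force: 0.0
```

```bash
sed -i 's/^delta.*/delta(575,-29,100,-.58)/' look.py; python3 look.py w3 relay 575 -29 contactor 448 -150
```

```text
relay [(np.float64(0.068), [573.74, -30.15, -3.7]), (np.float64(0.068), [573.75, -30.13, -0.56]), (np.float64(0.068), [573.74, -30.15, -0.56])]
contactor [(np.float64(0.068), [449.74, -150.08, -2.09]), (np.float64(0.068), [449.74, -150.08, 1.05]), (np.float64(0.069), [449.88, -150.37, -2.09])]
tcp [629.9 -67.4 236.9] psi 2.556 q [ 0.61  0.68 -0.87  1.56  0.56  1.16  0.6 ] t 12.75 F [ 0.3 -0.3 -0.1]
shift cm [ 6.69  0.17 13.69] n50 2.7 turn -0.005 q7 now 0.6 or 3.136
```

View pics/w3.png

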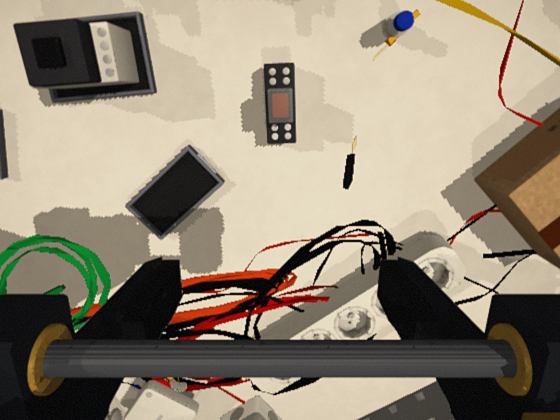

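Call:
apply_moves(
  commands=[
    [0.7,0,0,0,-0.025],
    [0.7,3.4,0.1,3,0],
    [0.7,3.3,0.1,4,0],
    [0.7,0,0,4,0],
    [0.7,0,0,3,0],
    [0.7,0,0,2,0],
    [0.7,0,0,0,0],
    [0.7,0,0,0,0],
  ],
)

```text
clock: 13.55
tcp_pos: [575.4, -30.6, 79.0]
eef_rot: [0.275, 0.961, 0.0, 0.0]
force: [0.2, 0.6, 1.4]
gripper_width: 0.702
gripper_force: 0.0
```

```bash
python3 go.py 573.7 -30.1 43 -.56
```

```text
tcp [575.4 -30.6  79. ] psi 2.585 q [ 0.52  0.8  -0.76  1.81  0.73  0.84  0.41] t 13.55 F [0.2 0.6 1.4]
shift cm [ 0.18 -0.05  3.6 ] n50 0.7 turn 0.003 q7 now 0.41 or -3.138
```

Call:
apply_moves(
  commands=[
    [0.7,0.1,0,2,0],
    [0.7,0,0,1.6,0],
    [0.7,0,0,0,0],
    [0.1,0,0,0,0],
    [0.1,0,0,0,0],
    [0.1,0,0,0,0],
    [0.1,0,0,0,0],
    [0.1,0,0,0,0],
    [0.1,0,0,0,0],
    [0.1,0,0,0,0],
    [0.1,0,0,0,0],
  ],
  force=20,
)

```text
clock: 14.65
tcp_pos: [574.4, -30.4, 42.7]
eef_rot: [0.275, 0.962, -0.0, 0.0]
force: [0.0, -0.4, 3.4]
gripper_width: 0.237
gripper_force: 20.0
```

```bash
python3 go.py 588.6 -169.1 150 1.72
```

```text
tcp [574.4 -30.4  42.7] psi 2.585 q [ 0.49  0.85 -0.72  1.82  0.78  0.78  0.37] t 14.65 F [ 0.  -0.4  3.4]
shift cm [ -8.53 -11.02 -10.73] n50 2.2 turn 0.865 q7 now 0.37 or -2.277
```

Call:
apply_moves(
  commands=[
    [0.1,0,0,-3,0],
    [0.1,0,0,-4,0],
    [0.1,-2.1,-2.75,0,0],
    [0.1,-2.1,-2.75,0,0],
    [0.1,-2.1,-2.75,0,0],
    [0.1,-2.1,-2.75,0,0],
    [0.1,0,0,0,0.144],
    [0.1,0,0,0,0.144],
    [0.1,0,0,0,0.144],
    [0.1,0,0,0,0.144],
    [0.1,0,0,0,0.144],
    [0.1,0,0,0,0.144],
    [0.1,0,0,0,0],
    [0.1,0,0,0,0],
  ],
)

```text
clock: 16.05
tcp_pos: [587.3, -168.1, 112.3]
eef_rot: [0.651, 0.759, -0.0, -0.0]
force: [-0.7, 0.9, -0.9]
gripper_width: 0.232
gripper_force: 20.0
```

```bash
python3 go.py 588.6 -169.1 47 1.72
```

```text
tcp [ 587.3 -168.1  112.3] psi 1.725 q [ 0.63  0.73 -0.6   1.71  0.52  0.86 -0.05] t 16.05 F [-0.7  0.9 -0.9]
shift cm [-0.12  0.11  6.53] n50 1.3 turn 0.005 q7 now -0.05 or -3.137
```

Call:
apply_moves(
  commands=[
    [0.1,-0.1,0.1,2.5,0],
    [0.1,0,0,2.5,0],
    [0.1,0,0,1,0],
    [0.1,0,0,0.4,0],
    [0.1,0,0,0,0],
    [0.1,0,0,0,0],
  ],
)

```text
clock: 16.65
tcp_pos: [589.3, -169.0, 49.4]
eef_rot: [0.652, 0.758, 0.0, 0.001]
force: [-0.2, -0.2, -0.8]
gripper_width: 0.237
gripper_force: 20.0
```

Call:
apply_moves(
  commands=[
    [0.1,0,0,0.2,0],
    [0.1,0,0,0.2,0],
    [0.1,0,0,0,0],
    [0.1,0,0,0,0],
  ],
)

```text
clock: 17.05
tcp_pos: [589.1, -169.2, 45.5]
eef_rot: [0.652, 0.758, 0.0, 0.001]
force: [-1.1, -0.2, 6.1]
gripper_width: 0.233
gripper_force: 20.0
```

Call:
apply_moves(
  commands=[
    [0.4,0,0,0,0],
    [0.45,0,0,0,0],
    [0.45,0,0,0,0],
    [0.45,0,0,-3,0],
    [0.6,0,0,-4,0],
    [1,0,0,-5,0],
    [1,0,0,-5,0],
    [1,0,0,-4,0],
    [1,4,-0.1,0,0],
    [1,4,-0.1,0,0],
    [1,4,-0.1,0,0],
    [1,4,-0.1,0,0],
    [1,4,-0.1,0,0],
    [1,4,-0.1,0,0],
    [1,4,-0.1,0,0],
    [1,4,-0.1,0,0],
    [1,4,-0.1,0,0],
  ],
)

```text
clock: 18.75
tcp_pos: [525.4, 187.0, 254.5]
eef_rot: [0.652, 0.758, -0.0, 0.0]
force: [0.8, -0.4, -0.1]
gripper_width: 1.002
gripper_force: 0.0
```

Call:
apply_moves(
  commands=[
    [1,0,0,0,0.134],
    [1,0,0,0,0.134],
    [1,0,0,0,0.134],
    [1,0,0,0,0.134],
    [1,0,0,0,0.134],
    [1,0,0,0,0.134],
    [1,0,0,0,0.134],
    [1,0,0,0,0.134],
    [1,0,0,0,0],
    [1,0,0,0,0],
  ],
)

```text
clock: 19.75
tcp_pos: [525.8, 185.7, 254.5]
eef_rot: [0.947, 0.321, -0.0, 0.0]
force: [-0.6, -0.8, -0.1]
gripper_width: 0.998
gripper_force: 0.0
```

```bash
sed -i 's/^delta.*/delta(579,229,100,.65)/' look.py; python3 look.py w4 breaker_a 579 229 breaker_a 576 374
```

```text
breaker_a [(np.float64(0.178), [580.56, 228.53, 0.68]), (np.float64(0.18), [580.95, 228.09, 0.72]), (np.float64(0.182), [580.57, 228.68, 0.7])]
breaker_a [(np.float64(0.074), [577.39, 384.64, 1.45]), (np.float64(0.075), [577.61, 384.72, 1.43]), (np.float64(0.078), [579.04, 384.85, 1.4])]
tcp [525.8 185.6 254.4] psi 0.651 q [-0.    0.43 -0.54  1.76  0.26  1.02 -1.56] t 19.9 F [0.3 0.  0.3]
shift cm [ 6.86 -0.23 15.44] n50 3.1 turn 0.001 q7 now -1.56 or -3.141
```

View pics/w4.png

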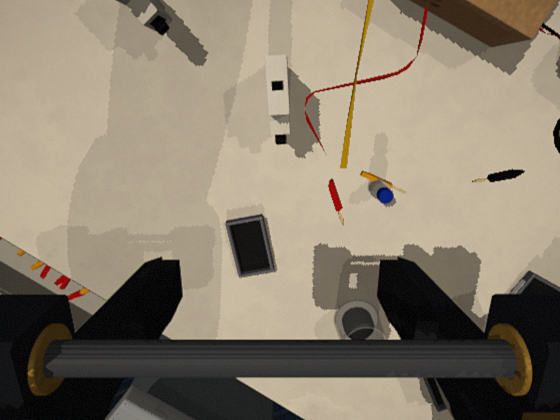

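```bash
python3 - <<'E'
import cv2
im=cv2.imread("pics/w4.png")
cv2.imwrite("pics/c4.png",cv2.resize(im[40:160,230:340],None,fx=5,fy=5,interpolation=cv2.INTER_NEAREST))
E
```

```text
(no output)
```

View pics/c4.png

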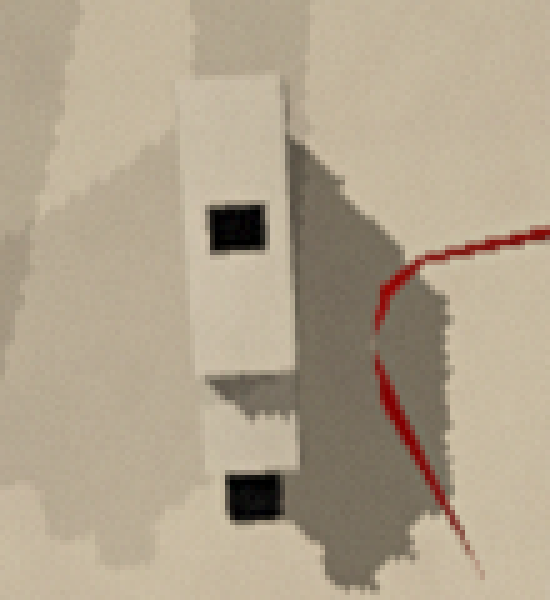

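```bash
python3 - <<'E'
from h import *
from go import delta
p=optics.get_image("wrist")
c=back(p,[(265.6,55.6),(286.6,55),(289.2,114),(269,115.2)],86); print(c.round(1))
f=(c[0]+c[1])/2; b=(c[2]+c[3])/2; d=f-b; m=c.mean(0)
print("centre of foot",m.round(1),"len",np.linalg.norm(d),"w",np.linalg.norm(c[0]-c[1]),"yaw",np.arctan2(d[1],d[0]))
delta(*m,160,np.arctan2(d[1],d[0]))
E
```

```text
[[602.9 256.7]
 [612.8 244.3]
 [579.7 216.2]
 [569.3 228.4]]
centre of foot [591.2 236.4] len 43.64326340708495 w 15.901908570576893 yaw 0.7016682261268893
tcp [525.9 185.6 254.4] psi 0.65 q [-0.    0.43 -0.54  1.76  0.26  1.02 -1.56] t 19.95 F [-0.4 -0.2 -0.4]
shift cm [ 8.28 -0.09  9.44] n50 1.9 turn -0.051 q7 now -1.56 or 3.09
```

Call:
apply_moves(
  commands=[
    [0.7,0,0,0,-0.05],
    [0.7,4.2,0.15,0,0],
    [0.7,4.1,0.15,2,0],
    [0.7,0,0,4,0],
    [0.7,0,0,4,0],
    [0.7,0,0,1,0],
    [0.7,0,0,0,0],
    [0.7,0,0,0,0],
  ],
)

```text
clock: 20.75
tcp_pos: [592.3, 237.2, 146.3]
eef_rot: [0.94, 0.342, 0.001, -0.0]
force: [0.4, -0.1, 0.1]
gripper_width: 0.703
gripper_force: 0.0
```

```bash
python3 go.py 591.2 236.4 55 .70
```

```text
tcp [592.3 237.2 146.3] psi 0.699 q [-0.12  0.69 -0.48  1.63  0.38  0.91 -1.62] t 20.75 F [ 0.4 -0.1  0.1]
shift cm [-0.16 -0.01  9.13] n50 1.8 turn -0.001 q7 now -1.62 or 3.141
```

Call:
apply_moves(
  commands=[
    [0.7,-0.1,0,3,0],
    [0.7,0,0,4,0],
    [0.7,0,0,2.1,0],
    [0.7,0,0,0,0],
    [0.1,0,0,0,0],
    [0.1,0,0,0,0],
    [0.1,0,0,0,0],
    [0.1,0,0,0,0],
    [0.1,0,0,0,0],
    [0.1,0,0,0,0],
    [0.1,0,0,0,0],
    [0.1,0,0,0,0],
  ],
  force=25,
)

```text
clock: 21.95
tcp_pos: [590.7, 236.1, 53.8]
eef_rot: [0.94, 0.342, 0.0, 0.0]
force: [-0.6, -0.7, 3.7]
gripper_width: 0.193
gripper_force: 25.0
```

```bash
python3 go.py 435 158.3 160 .85
```

```text
tcp [590.7 236.1  53.8] psi 0.699 q [-0.16  0.81 -0.43  1.66  0.45  0.77 -1.67] t 21.95 F [-0.6 -0.7  3.7]
shift cm [-16.93  -4.06 -10.62] n50 3.4 turn -0.151 q7 now -1.67 or 2.99
```

Call:
apply_moves(
  commands=[
    [0.1,0,0,-3,0],
    [0.1,0,0,-4,0],
    [0.1,-2.8,-0.65,0,0],
    [0.1,-2.8,-0.65,0,0],
    [0.1,-2.8,-0.65,0,0],
    [0.1,-2.8,-0.65,0,0],
    [0.1,-2.8,-0.65,0,0],
    [0.1,-2.8,-0.65,0,0],
    [0.1,0,0,0,-0.07],
    [0.1,0,0,0,-0.07],
    [0.1,0,0,0,0],
    [0.1,0,0,0,0],
  ],
)

```text
clock: 23.15
tcp_pos: [436.9, 157.8, 123.4]
eef_rot: [0.914, 0.406, -0.0, -0.0]
force: [0.3, -0.5, -1.2]
gripper_width: 0.191
gripper_force: 25.0
```

```bash
python3 go.py 435.4 159 58 .84
```

```text
tcp [436.9 157.8 123.4] psi 0.837 q [ 0.    0.49 -0.54  2.09  0.41  0.67 -1.55] t 23.15 F [ 0.3 -0.5 -1.2]
shift cm [-0.01 -0.19  6.54] n50 1.3 turn -0.003 q7 now -1.55 or 3.138
```

Call:
apply_moves(
  commands=[
    [0.1,0,-0.15,2.5,0],
    [0.1,0,0,2.5,0],
    [0.1,0,0,0.9,0],
    [0.1,0,0,0.4,0],
    [0.1,0,0,0,0],
    [0.1,0,0,0,0],
  ],
)

```text
clock: 23.75
tcp_pos: [436.3, 159.1, 61.2]
eef_rot: [0.913, 0.407, 0.001, 0.0]
force: [-0.9, 0.3, -0.4]
gripper_width: 0.191
gripper_force: 25.0
```

Call:
apply_moves(
  commands=[
    [0.1,0,0,0.25,0],
    [0.1,0,0,0.2,0],
    [0.1,0,0,0,0],
    [0.1,0,0,0,0],
  ],
)

```text
clock: 24.15
tcp_pos: [436.4, 159.0, 56.7]
eef_rot: [0.913, 0.407, 0.001, 0.0]
force: [-1.9, -0.2, 5.2]
gripper_width: 0.194
gripper_force: 25.0
```

Call:
apply_moves(
  commands=[
    [0.4,0,0,0,0],
    [0.5,0,0,0,0],
    [0.5,0,0,0,0],
    [0.5,0,0,-3,0],
    [0.5,0,0,-4,0],
    [0.8,0,0,-5,0],
    [1,0,0,-5,0],
    [1,0,0,-3,0],
    [1,4.1,-0.15,0,0],
    [1,4.1,-0.15,0,0],
    [1,4.1,-0.15,0,0],
    [1,4.1,-0.15,0,0],
    [1,4.1,-0.15,0,0],
    [1,0,0,0,-0.148],
    [1,0,0,0,-0.148],
    [1,0,0,0,-0.148],
    [1,0,0,0,-0.148],
    [1,0,0,0,0],
    [1,0,0,0,0],
  ],
)

```text
clock: 26.05
tcp_pos: [567.2, 316.2, 255.7]
eef_rot: [0.756, 0.654, -0.0, -0.0]
force: [-0.1, 0.2, -0.4]
gripper_width: 1.001
gripper_force: 0.0
```

```bash
sed -i 's/^delta.*/delta(579,398,55,1.43)/' look.py; python3 look.py w5 breaker_a 577 384; python3 - <<'E'
import cv2
im=cv2.imread("pics/w5.png")
cv2.imwrite("pics/c5.png",cv2.resize(im[20:220,200:400],None,fx=3,fy=3,interpolation=cv2.INTER_NEAREST))
E
```

```text
breaker_a [(np.float64(0.189), [576.7, 373.83, 1.36]), (np.float64(0.19), [576.17, 373.66, 1.33]), (np.float64(0.19), [575.92, 373.68, 1.34])]
tcp [567.2 316.2 255.9] psi 1.428 q [-0.1   0.64 -0.74  1.5   0.45  1.17 -1.06] t 26.15 F [1.5 0.9 0. ]
shift cm [ 8.26  0.   20.09] n50 4.0 turn -0.002 q7 now -1.06 or 3.139
```

View pics/c5.png

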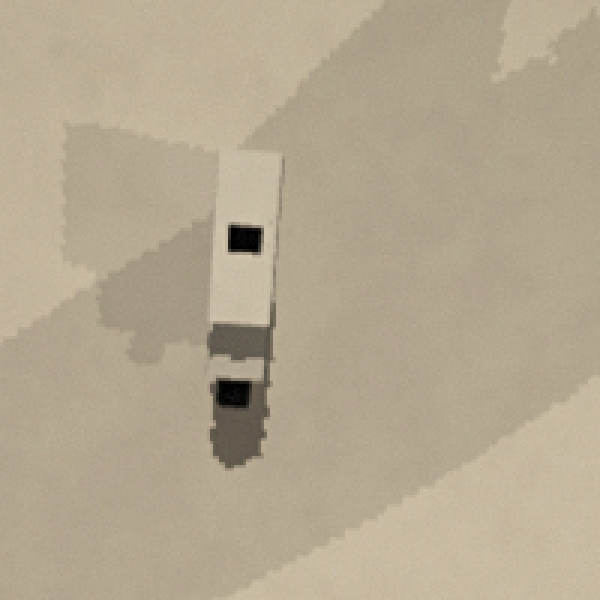

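```bash
python3 - <<'E'
from h import *
from go import delta
p=optics.get_image("wrist")
c=back(p,[(273,70),(294,71),(290,128.3),(270,127.3)],86); print(c.round(1))
f=(c[0]+c[1])/2; b=(c[2]+c[3])/2; d=f-b; m=c.mean(0); a=np.arctan2(d[1],d[0])
print("centre of foot",m.round(1),"len",np.linalg.norm(d),"w",np.linalg.norm(c[0]-c[1]),"yaw",a)
delta(*m,55,a)
E
```

```text
[[576.1 409.8]
 [592.  406.7]
 [583.1 364.2]
 [567.3 367.3]]
centre of foot [579.6 387. ] len 43.38354537166159 w 16.184668760854077 yaw 1.3652713901148665
tcp [567.2 316.3 256. ] psi 1.429 q [-0.1   0.64 -0.74  1.5   0.45  1.17 -1.06] t 26.2 F [-0.3  0.4 -0. ]
shift cm [ 7.18  0.23 20.1 ] n50 4.0 turn 0.063 q7 now -1.06 or -3.078
```

Call:
apply_moves(
  commands=[
    [0.7,0,0,0,0.063],
    [0.7,3.6,-0.1,0,0],
    [0.7,3.5,-0.1,2,0],
    [0.7,0,0,4,0],
    [0.7,0,0,4,0],
    [0.7,0,0,1,0],
    [0.7,0,0,0,0],
    [0.7,0,0,0,0],
  ],
)

```text
clock: 27.0
tcp_pos: [580.4, 387.0, 148.1]
eef_rot: [0.775, 0.631, 0.001, -0.0]
force: [0.1, 0.0, 1.1]
gripper_width: 0.693
gripper_force: 0.0
```

```bash
python3 go.py 579.6 387 55 1.366
```

```text
tcp [580.4 387.  148.1] psi 1.367 q [-0.25  0.83 -0.66  1.45  0.54  1.05 -1.23] t 27.0 F [0.1 0.  1.1]
shift cm [-0.04 -0.1   9.31] n50 1.9 turn 0.001 q7 now -1.23 or -3.141
```

Call:
apply_moves(
  commands=[
    [0.7,0,-0.1,3,0],
    [0.7,0,0,4,0],
    [0.7,0,0,2.3,0],
    [0.7,0,0,0,0],
    [0.1,0,0,0,0],
    [0.1,0,0,0,0],
    [0.1,0,0,0,0],
    [0.1,0,0,0,0],
    [0.1,0,0,0,0],
    [0.1,0,0,0,0],
    [0.1,0,0,0,0],
    [0.1,0,0,0,0],
  ],
)

```text
clock: 28.2
tcp_pos: [578.7, 386.6, 53.3]
eef_rot: [0.775, 0.632, 0.0, 0.0]
force: [-0.4, 0.0, 2.9]
gripper_width: 0.192
gripper_force: 25.0
```

```bash
python3 go.py 444 -296 200 -.76
```

```text
tcp [578.7 386.6  53.3] psi 1.368 q [-0.28  0.94 -0.6   1.48  0.61  0.92 -1.27] t 28.2 F [-0.4  0.   2.9]
shift cm [-69.57   0.57 -14.68] n50 13.9 turn -1.014 q7 now -1.27 or 2.128
```

Call:
apply_moves(
  commands=[
    [0.1,0,0,-3,0],
    [0.1,0,0,-4,0],
    [0.1,-2,0.2,-4,0],
    [0.1,-4,0.37,-4,0],
    [0.1,-4,0.37,0,0],
    [0.1,-4,0.37,0,0],
    [0.1,-4,0.37,0,0],
    [0.1,-4,0.37,0,0],
    [0.1,-4,0.37,0,0],
    [0.1,-4,0.37,0,0],
    [0.1,-4,0.37,0,0],
    [0.1,-4,0.37,0,0],
    [0.1,-4,0.37,0,0],
    [0.1,-4,0.37,0,0],
    [0.1,-4,0.37,0,0],
    [0.1,-4,0.37,0,0],
    [0.1,-4,0.37,0,0],
    [0.1,-4,0.37,0,0],
    [0.1,-4,0.37,0,0],
    [0.1,-4,0.37,0,0],
  ],
)

```text
clock: 30.2
tcp_pos: [500.9, -309.0, 198.0]
eef_rot: [0.775, 0.632, -0.0, -0.0]
force: [0.8, 0.6, -0.7]
gripper_width: 0.187
gripper_force: 25.0
```

Call:
apply_moves(
  commands=[
    [0.1,-3,0.3,0,0],
    [0.1,0,0,0,-0.145],
    [0.1,0,0,0,-0.145],
    [0.1,0,0,0,-0.145],
    [0.1,0,0,0,-0.145],
    [0.1,0,0,0,-0.145],
    [0.1,0,0,0,-0.145],
    [0.1,0,0,0,-0.145],
    [0.1,0,0,0,0],
    [0.1,0,0,0,0],
  ],
)

```text
clock: 31.2
tcp_pos: [498.3, -337.4, 198.0]
eef_rot: [0.372, 0.928, 0.0, -0.0]
force: [-0.4, 0.1, -1.3]
gripper_width: 0.196
gripper_force: 25.0
```

```bash
sed -i 's/^delta.*/delta(444.4,-296.1,58,2.38)/' look.py; python3 look.py w6 breaker_tray_a 444 -296 relay 588 -169 contactor 449 -150
```

```text
breaker_tray_a [(np.float64(0.032), [442.87, -297.45, -3.88]), (np.float64(0.032), [442.87, -297.45, -0.74]), (np.float64(0.032), [442.35, -297.09, -0.74])]
relay [(np.float64(0.052), [590.59, -168.02, -1.44]), (np.float64(0.052), [590.59, -168.02, 1.7]), (np.float64(0.052), [589.67, -168.34, -1.43])]
contactor [(np.float64(0.025), [447.59, -150.84, -2.06]), (np.float64(0.025), [447.59, -150.84, 1.08]), (np.float64(0.026), [447.51, -150.75, -2.06])]
tcp [ 498.4 -337.5  198.3] psi 2.381 q [ 1.13  0.69 -0.89  1.68  0.6   1.07  0.86] t 31.4 F [-0.2 -0.3 -0.3]
shift cm [ 6.77 -0.72 14.03] n50 2.8 turn 0.001 q7 now 0.86 or -3.14
```

View pics/w6.png

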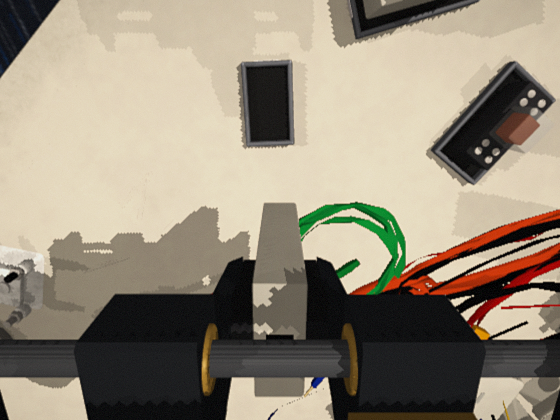

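Call:
apply_moves(
  commands=[
    [0.1,0,0,0,-0.02],
    [0.1,3.4,-0.4,2,0],
    [0.1,3.4,-0.4,3,0],
    [0.1,0,0,3,0],
    [0.1,0,0,0,0],
    [0.1,0,0,0,0],
  ],
)

```text
clock: 32.0
tcp_pos: [443.6, -297.9, 119.0]
eef_rot: [0.361, 0.933, 0.0, 0.0]
force: [0.7, 0.3, -0.6]
gripper_width: 0.191
gripper_force: 25.0
```

```bash
python3 go.py 442.9 -297.4 58 2.4
```

```text
tcp [ 443.6 -297.9  119. ] psi 2.403 q [ 1.14  0.7  -0.85  1.9   0.69  0.86  0.76] t 32.0 F [ 0.7  0.3 -0.6]
shift cm [ 0.09 -0.02  6.1 ] n50 1.2 turn 0.003 q7 now 0.76 or -3.139
```

Call:
apply_moves(
  commands=[
    [0.1,0,0,2.5,0],
    [0.1,0,0,2.4,0],
    [0.1,0,0,0.9,0],
    [0.1,0,0,0.25,0],
    [0.1,0,0,0.2,0],
    [0.1,0,0,0,0],
    [0.1,0,0,0,0],
  ],
)

```text
clock: 32.7
tcp_pos: [443.4, -298.0, 56.6]
eef_rot: [0.361, 0.933, -0.0, 0.001]
force: [1.0, 0.2, -0.1]
gripper_width: 0.196
gripper_force: 25.0
```

Call:
apply_moves(
  commands=[
    [0.1,0,0,0.1,0],
    [0.1,0,0,0,0],
    [0.1,0,0,0,0],
  ],
)

```text
clock: 33.0
tcp_pos: [443.4, -298.0, 56.2]
eef_rot: [0.361, 0.933, -0.001, 0.001]
force: [-2.9, -0.4, 9.5]
gripper_width: 0.192
gripper_force: 25.0
```

Contact, so I release and back off along the tool's x, then check.

Call:
apply_moves(
  commands=[
    [0.4,0,0,0,0],
    [0.5,0,0,0,0],
    [0.5,0,0,0,0],
    [0.5,0,0,-3,0],
    [0.5,0,0,-4,0],
    [0.5,0,0,-5,0],
    [0.5,0,0,-5,0],
    [0.5,0,0,-3,0],
    [0.5,-4,0,0,0],
    [0.5,-4,0,0,0],
    [0.5,-4,0,0,0],
    [0.5,0,0,0,0],
    [0.5,0,0,0,0],
  ],
)

```text
clock: 34.3
tcp_pos: [531.6, -378.0, 254.1]
eef_rot: [0.361, 0.933, 0.001, -0.001]
force: [-0.6, -0.0, -0.5]
gripper_width: 0.502
gripper_force: 0.0
```

```bash
python3 look.py w7 contactor 448 -150; python3 - <<'E'
from fit import *
ps={n:optics.get_image(n) for n in("top","side")}
a=[cv2.resize(ps["side"]["frame"][150:300,200:360],None,fx=2.5,fy=2.5),cv2.resize(ps["top"]["frame"][150:270,140:430],None,fx=2.7,fy=2.7)[:,:800]]
w=cv2.imread("pics/w7.png"); w=cv2.resize(w,(380,285)); 
r=np.zeros((375,400,3),np.uint8); r[:285,:380]=w[:,:,::-1]
out=np.vstack([np.hstack([a[0],r]),cv2.resize(a[1],(800,225))[:225]])
cv2.imwrite("pics/fin.png",out[:,:,::-1])
E
```

```text
contactor None
tcp [ 531.  -377.3  254.6] psi 2.404 q [ 1.12  0.71 -0.91  1.49  0.58  1.23  0.96] t 34.4 F [ 0.6 -0.2 -0.2]
shift cm [11.85  0.19 19.68] n50 3.9 turn 0.024 q7 now 0.96 or -3.118
```

View pics/fin.png

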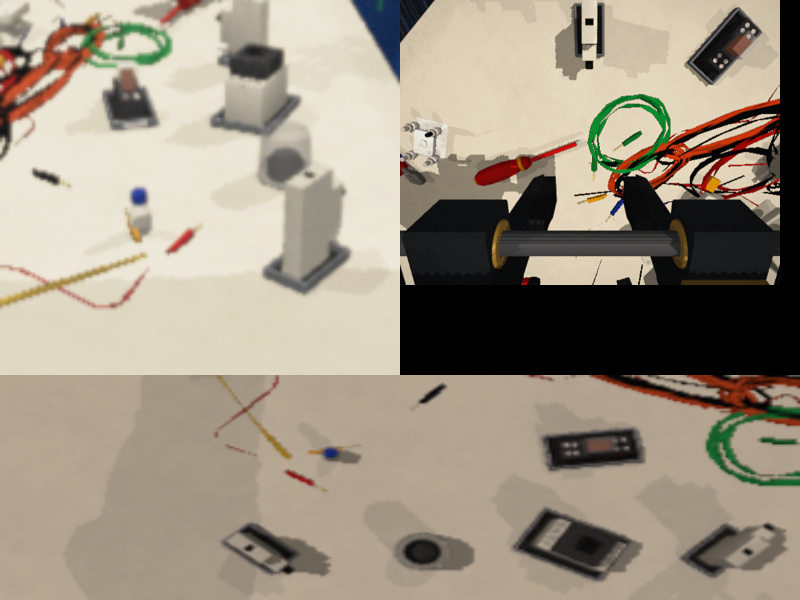

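The picture shows all four devices standing upright inside their trays. The sensor and bottle are undisturbed, and the gripper is clear.

```bash
python3 -c "
from rig import workorder
print(workorder.job_done())"
```

```text
the job is handed in; nothing more can be done
None
```

The contactor, the relay and both breakers are each standing upright in their own trays, the sensor and bottle were left where they stood, and the job was handed in at about 34 s on the robot's clock; no verdict came back.

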